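# Shift the blue gearbox into third gear

## Robot

A 6-joint arm with a two-finger parallel gripper is mounted at the origin on the work surface. World frame = base frame: x ahead of the robot, y to its left, z up, the work surface at z = 0. Lengths are in mm, angles in rad, forces in N, time in s.
With the tool pointing down it reaches from about 225 to 875 mm from the base axis. Payload 3.4 kg.
Tool frame: the origin (TCP) lies at the very end of the fingers, on their centre line; the grasp point (between the pads) lies arm.grip_depth behind it (arm.grip_depth is the distance from the TCP to the grasp point, in mm); x points along the fingers, z is the direction in which the jaws open and shut, and the axes are right-handed (so a half turn about x gives the same grasp; the last joint's range is limited). The gripper opens to 85 mm and grips with 20 to 120 N. Pads are 22 mm wide; open, the fingers measure 114 mm over their backs; the gripper's body (76 mm by 85 mm) begins 54 mm behind the grasp point. The pads swing forward as they close: fully open they stand 13 mm farther back than shut.
Start: joints at [1.085, 0.276, 1.505, -0, 1.361, -0.121], TCP at [205.157, 537.19, 231.328] pointing down, gripper open.
Joint ranges: [-2.89, 2.89], [-0.75, 2.08], [0.22, 2.7], [-1.18, 4.32], [0.11, 2.71], [-2.7, 2.7]. Speed limits (rad/s): [2.57, 2.57, 3.14, 3.14, 3.14, 3.14].

## Interface

Orientations are given as a unit quaternion [w, x, y, z].
In Python, from plant import status, vision, arm gives the robot as it stands. The module is installed in compiled form; this text tells all that it offers.
- The arm moves only by the tool play_rows, never from a script. Its argument "increments" is a list of rows, each a list of 7 numbers: the gripper's target within -1 to 1 (fully open at 1, half-way at 0, shut at -1), then the shift along the tool's x, y, z as a fraction of full scale, then the turn, a rotation vector about the tool's x, y, z as a fraction of full scale. A call has 1 to 8 rows; each row is the pose to reach, as a shift and turn from the pose commanded when the call began, along the tool's axes at that moment, turning the shorter way round; what a row does not reach only later rows make up. Full scale, the value 1, is 0.3 m for a shift and 360 degrees for a turn. A row lasts 1/10 s, in which the tool goes at most 50 mm and 8.59 degrees, less where a joint would pass 70% of its speed; a pose out of reach is approached as far as the arm can. A call with a number of a shift or a turn outside -1 to 1 is refused whole. A call with a gripper value outside its range is refused whole. The fingers move at their own pace and stop on an object; the grip force is fixed at half the most. Time passes only in rows, so rows that repeat a pose let the fingers close. It gives the time, the measured TCP pose, the force and the opening at its end, in the units of the state.
- status.read_state(): the state, without advancing time (a new reading comes with each control period).
- vision.snapshot(name): name is "scene" or "top" or "wrist"; returns the picture (420x560x3 uint8, red, green, blue); there is no depth.
- vision.camera_model(name): a dict with "fx", "fy", "cx", "cy" (pixels), "extrinsics" (4x4, takes a point from world to camera coordinates); the wrist camera has in their place "hand_eye" (4x4, takes a point from camera to tool coordinates, whose origin is the TCP and whose axes are the tool frame's). Camera axes: x right, y down, z forward; pixel columns grow to the right and rows downward; lengths in mm; the calibration is good to about 2 mm. A picture is of the moment at which its call begins: read the wrist's pose just before it. camera_model takes no time and is no camera call.
- arm.finish_job(): hands the job in, once; it reports no verdict.
The state is a dict: "clock": time; "joints": joint angles; "joint_velocities": joint speeds; "effort": joint torques, N m; "eef_pos": TCP position; "ee_rot": TCP orientation; "wrist_force": force on the tool from outside, world axes, zero at the start; "wrist_torque": the same for the moment, N m; "finger_gap": finger opening in mm.
Only numpy, scipy, OpenCV 4.12 (cv2) and the standard library are available. Lean on these libraries where they do the work, as an engineer would, in place of code of your own. Each camera call takes 0.05 s, during which the arm holds its last target. There are 200 camera calls.

## Task

On the blue gearbox, push the red-knobbed gear lever through its H gate into third gear, the far right-hand slot as seen from the robot's side (green dot), all the way to the end of the slot; it was left somewhere in the left-hand lane, so it has to pass through neutral and across. Push it gently with the fingers only - do not grip the knob or force it against the gate - then take the hand away. Leave the grey gearbox's lever and everything else on the bench as they are.

Things in the scene. Friction and masses are not known exactly. Their poses are not given: they have to be found in the camera images.
- blue_box: Blue gearbox (cover 176 x 146 mm, its top at z = 110 mm) fixed on a round dark plate 240 mm across; it cannot move. Origin: centre of the plate's underside, on the bench; z up; +x points away from the robot, +y left, turned at most 0.4 rad: far, near, left, right are along these axes. A 29 mm lifting eye on the cover at (64, -40) mm reaches z = 143 mm. It may stand left or right of the grey one.
- blue_gate (a point): Centre of the top of the blue gearbox's steel gate plate (88 x 74 mm in x, y), 148 mm above blue_box's origin, same axes. The H has two lanes along x, at y = +15 mm (left: first gear far, second near) and y = -15 mm (right: third far, green dot on the plate; fourth near), joined by the neutral cross slot along y at x = 0.
- blue_lever: Blue gearbox's lever: red ball knob, 36 mm diameter, on a 12 mm steel rod rising through the gate. Origin: centre of the ball; z up along the rod. Its pivot is 90 mm above blue_box's origin, 135 mm from the ball's centre, so the ball is 225 mm above the bench upright, about 210 mm in gear. It takes about 3 to 6 N at the knob, has no spring and stays where it is left.
- blue_fore (a joint): Fore-and-aft swing of the blue lever, rad: 0 = neutral, positive = far (+x of blue_box), stops at -0.398 and +0.398 (slot ends). Knob centre in blue_box: x = 135 mm sin(fore), y = -135 mm cos(fore) sin(cross), z = 90 mm + 135 mm cos(fore) cos(cross).
- blue_cross (a joint): Sideways swing of the blue lever, rad: positive = right (-y of blue_box); -0.266 in the left lane, +0.266 in the right lane, 0.035 play to either side. The gate lets it cross only while fore is within about 0.08 of 0.
- blue_third (a point): Where the centre of the blue lever's knob lies with the lever fully home in third gear; fixed to blue_box at (52.3, -32.7, 210.1) mm, axes as blue_box.
- grey_box: Grey gearbox of the same build and size on the same kind of plate, fixed; origin and axes as for blue_box. Not to be shifted.
- grey_lever: The grey gearbox's lever, same build; origin at the centre of its red ball knob. It stands in neutral. To be left alone.
- socket: Steel deep socket, 25 mm diameter, 40 mm tall, standing loose on the far left of the blue gearbox's cover (its top at z = 150 mm); origin at the centre of its underside.
- bearing: Steel ball bearing ring, 62 mm outside, 30 mm bore, 16 mm high, lying loose between the gearboxes; origin at the centre of its underside.
- gear: Steel spur gear, 84 mm across, 26 mm high, lying loose beyond and between the gearboxes; origin at the centre of its underside.
- spanner: Steel spanner, 180 mm long, lying loose between the gearboxes, on the robot's side; origin under its middle.
- driver: Screwdriver with a yellow handle, lying loose on the right of the bench; origin under it.
- grease: Grease jar, 66 mm diameter, 75 mm tall, loose, at the far side; origin at the centre of its underside.
- hub: Dark steel coupling hub, 64 mm diameter, 45 mm tall, loose, on the left of the bench; origin at the centre of its underside.
- bolt: Hex-head bolt standing loose on its 22 mm head, 53 mm tall, on the left of the bench; origin at the centre of its underside.

How it is judged:
By the outcome, as a careful person would: the job done as asked, in the order asked, and still so for the second after the job is handed in, with the robot touching nothing.
It also fails if it takes over 51 s, if anything falls off the work surface, if the arm or the gripper's body presses on something with over 40 N, if the wrist force passes 120 N, or if a joint passes its speed limit or range.

## Working session

There is one attempt and no reset: what is moved stays moved. The work goes in short steps, Python scripts to look and compute and a tool call to move; the robot and the scene stay as the last step left them, time stands still between calls to the robot, and variables do not carry over. Pictures are saved under pics/ and viewed, about 8 in all and at most 12, crops included, and the job is handed in when it is done.

Besides the shell and the picture viewer there is one more tool, called by a JSON object that holds its "name" and its "arguments", one argument or row to a line. play_rows: Moves the arm, as the interface text tells. Shift numbers are shares of 0.3 m and turn numbers shares of 360 degrees, none past 1 either way. Its arguments: {"type":"object","properties":{"increments":{"type":"array","items":{"type":"array","items":{"type":"number","minimum":-1,"maximum":1}}}},"required":["increments"]}

```bash
mkdir -p pics
python3 - <<'E'
from plant import status, vision, arm
import cv2
for n in("scene","top"):
    cv2.imwrite(f"pics/{n}0.png",vision.snapshot(n)[:,:,::-1])
    print(n,vision.camera_model(n))
s=status.read_state();print(s, arm.grip_depth)
E
```

```text
scene {'fx': 506.3830260503323, 'fy': 506.3830260503323, 'cx': 289.9746079445498, 'cy': 205.0274662475158, 'extrinsics': array([[ 3.87522494e-01,  9.21795205e-01,  1.09506819e-02,
        -2.10528367e+02],
       [ 7.37656556e-01, -3.02942444e-01, -6.03397614e-01,
        -3.33629817e+02],
       [-5.52891601e-01,  2.41907990e-01, -7.97365288e-01,
         1.71617938e+03],
       [ 0.00000000e+00,  0.00000000e+00,  0.00000000e+00,
         1.00000000e+00]])}
top {'fx': 432.9115814710243, 'fy': 432.9115814710243, 'cx': 282.55111416110054, 'cy': 212.8096715163291, 'extrinsics': array([[-1.29561810e-02, -9.99828435e-01, -1.32377396e-02,
         1.40282650e+01],
       [-9.91236808e-01,  1.45831211e-02, -1.31289463e-01,
         6.13373302e+02],
       [ 1.31459986e-01,  1.14207247e-02, -9.91255688e-01,
         1.49503033e+03],
       [ 0.00000000e+00,  0.00000000e+00,  0.00000000e+00,
         1.00000000e+00]])}
{'clock': 0.1, 'joints': array([ 1.08500017e+00,  2.76527848e-01,  1.50599344e+00,  9.28327321e-06,
        1.36073503e+00, -1.21036445e-01]), 'joint_velocities': array([ 1.54701043e-03, -1.26197920e-03, -2.98603571e-03,  7.01629341e-05,
       -1.82729206e-03, -9.33856918e-04]), 'effort': array([ 2.67294745e-04, -4.17700660e+01, -2.46404403e+01, -1.80321326e-04,
        5.71596553e-03, -3.88447759e-06]), 'eef_pos': array([204.91427978, 536.73802474, 230.53367469]), 'ee_rot': array([ 0.58187017, -0.40129129,  0.58291552,  0.40075167]), 'wrist_force': array([-0.66328561, -0.11954768, -0.30373211]), 'wrist_torque': array([-0.03195694,  0.01580886,  0.02158135]), 'finger_gap': 85.1542970982036} 18.700000000000003
```

View pics/scene0.png

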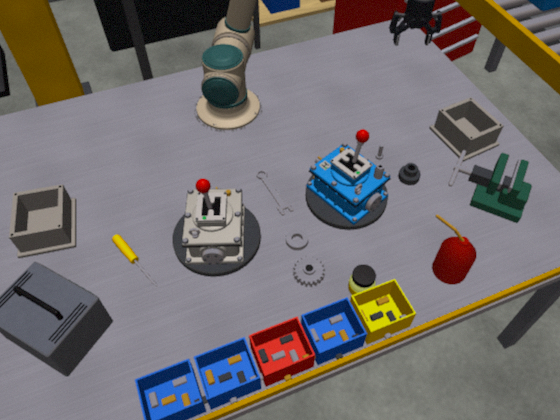

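View pics/top0.png

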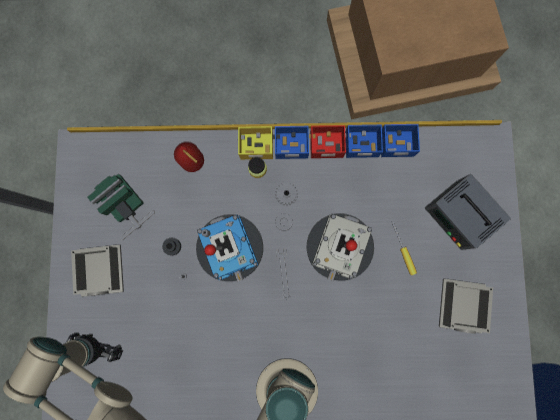

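The scene view shows the blue box at about (347,185) with its knob at (362,136). In the top view the blue box is at (230,247) and its knob at (210,250). The grey box stands to its right in the top view. Next I'll enlarge both views and measure.

```bash
cat > h.py <<'E'
import numpy as np, cv2
from plant import vision
M={n:vision.camera_model(n) for n in("scene","top")}
def proj(n,p):
    m=M[n];e=m["extrinsics"];c=(e[:3,:3]@np.atleast_2d(p).T).T+e[:3,3]
    return np.c_[m["fx"]*c[:,0]/c[:,2]+m["cx"],m["fy"]*c[:,1]/c[:,2]+m["cy"]]
def ray(n,uv):
    m=M[n];e=m["extrinsics"];R=e[:3,:3]
    return -R.T@e[:3,3],R.T@np.array([(uv[0]-m["cx"])/m["fx"],(uv[1]-m["cy"])/m["fy"],1])
def onz(n,uv,z):
    o,d=ray(n,uv);return o+d*(z-o[2])/d[2]
def tri(a,b):
    A=[];B=[]
    for n,uv in(("scene",a),("top",b)):
        o,d=ray(n,uv);d/=np.linalg.norm(d);P=np.eye(3)-np.outer(d,d);A.append(P);B.append(P@o)
    return np.linalg.lstsq(np.vstack(A),np.hstack(B),rcond=None)[0]
def reds(img,box):
    u0,v0,u1,v1=box;c=img[v0:v1,u0:u1].astype(int)
    m=((c[...,0]>90)&(c[...,1]<70)&(c[...,2]<70)).astype(np.uint8)
    n,l,st,ce=cv2.connectedComponentsWithStats(m)
    k=1+np.argmax(st[1:,4]);return ce[k]+[u0,v0],st[k]
E
python3 - <<'E'
from h import *
T=cv2.imread("pics/top0.png")[:,:,::-1];S=cv2.imread("pics/scene0.png")[:,:,::-1]
a,_=reds(S,(345,120,385,150));b,_=reds(T,(195,235,225,265));print(a,b,_);print("blue knob",tri(a,b))
a,_=reds(S,(190,170,220,200));b,_=reds(T,(335,230,365,260));print(a,b,_);print("grey knob",tri(a,b))
# plate dark ellipse
c=cv2.cvtColor(T,cv2.COLOR_RGB2HSV)
m=(c[...,2]<75).astype(np.uint8);
for box in((190,205,270,290),(300,205,380,290)):
    u0,v0,u1,v1=box;n,l,st,ce=cv2.connectedComponentsWithStats(m[v0:v1,u0:u1]);k=1+np.argmax(st[1:,4])
    ct=max(cv2.findContours((l==k).astype(np.uint8),cv2.RETR_EXTERNAL,cv2.CHAIN_APPROX_NONE)[0],key=len)
    h=cv2.convexHull(ct);e=cv2.fitEllipse(h);print(e,onz("top",(e[0][0]+u0,e[0][1]+v0),10))
a=cv2.resize(T[205:290,190:280],None,fx=6,fy=6,interpolation=cv2.INTER_CUBIC)
b=cv2.resize(S[115:230,300:395],None,fx=5,fy=5,interpolation=cv2.INTER_CUBIC)
cv2.imwrite("pics/ta.png",a[:,:,::-1]);cv2.imwrite("pics/sb.png",b[:,:,::-1])
E
```

```text
[362.1300813 135.2601626] [209.52222222 249.56666667] [10 10 11 10 90]
blue knob [477.95991087 231.19330853 219.66816613]
[202.37254902 185.11111111] [351.05319149 244.91489362] [11 10 11 11 94]
grey knob [ 486.08889374 -206.79263542  224.56217302]
((59.142723083496094, 34.90568923950195), (23.549259185791016, 46.69523239135742), 158.33966064453125) [521.14914277 127.17333246  10.        ]
((16.680030822753906, 33.21931076049805), (16.31442642211914, 47.80895233154297), 19.23651123046875) [ 523.83596373 -115.3162874    10.        ]
```

View pics/ta.png

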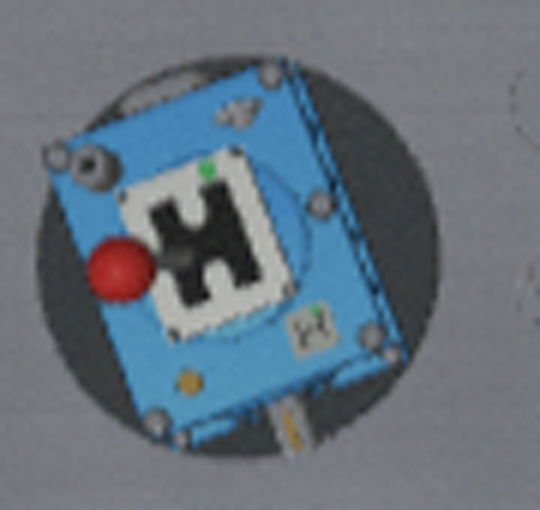

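View pics/sb.png

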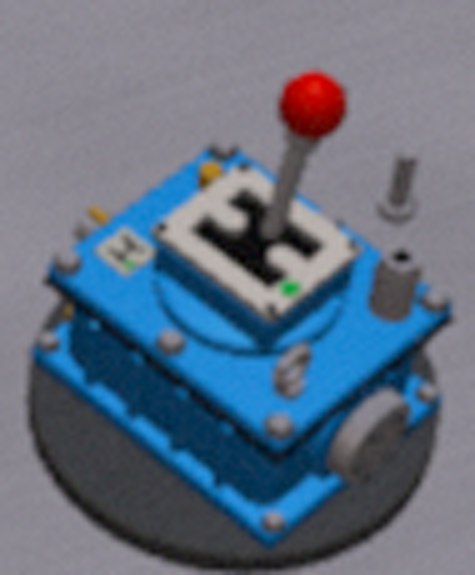

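The top crop shows the gate with the green dot at (207,168), past the far end of the right lane. The box is yawed left by about 0.33 rad, and the rod is in the left lane near the cross slot at about (180,255). The socket stands at (95,165). The scene crop agrees. Next I'll fit the gate pose.

Run:
```python
from h import *
im={"top":cv2.imread("pics/top0.png"),"scene":cv2.imread("pics/scene0.png")}
for n,(u0,v0,u1,v1) in(("top",(205,225,245,266)),("scene",(325,145,376,184))):
    c=cv2.resize(im[n][v0:v1,u0:u1],None,fx=6,fy=6,interpolation=cv2.INTER_CUBIC);h=cv2.cvtColor(c,cv2.COLOR_BGR2HSV)
    m=((h[...,1]<60)&(h[...,2]>135)).astype(np.uint8)
    k,l,st,ce=cv2.connectedComponentsWithStats(m);j=1+np.argmax(st[1:,4])
    ct=max(cv2.findContours((l==j).astype(np.uint8),cv2.RETR_EXTERNAL,cv2.CHAIN_APPROX_NONE)[0],key=len)[:,0]
    p=np.array([onz(n,((q[0]+.5)/6-.5+u0,(q[1]+.5)/6-.5+v0),148)[:2] for q in ct],np.float32)
    r=cv2.minAreaRect(p);print(n,st[j],r);print(cv2.boxPoints(r))
```

```text
top [  59   30  143  190 8255] ((494.9332580566406, 197.991455078125), (89.22872161865234, 75.1357421875), 21.34623908996582)
[[439.70474 216.74232]
 [467.05435 146.76106]
 [550.16174 179.24059]
 [522.81213 249.22185]]
scene [   44     0   262   194 21033] ((487.2344665527344, 224.91261291503906), (94.63783264160156, 137.99420166015625), 16.47800064086914)
[[422.28818 277.65405]
 [461.42984 145.32744]
 [552.1808  172.17117]
 [513.03906 304.4978 ]]
```

```bash
cat >> h.py <<'E'
C=np.array([495.,198.]);YAW=.3726
def w(p,C=C,yaw=YAW):
    p=np.atleast_2d(p);c,s=np.cos(yaw),np.sin(yaw);return np.c_[p[:,0]*c-p[:,1]*s+C[0],p[:,0]*s+p[:,1]*c+C[1],p[:,2]]
def b(P,C=C,yaw=YAW):
    P=np.atleast_2d(P);c,s=np.cos(yaw),np.sin(yaw);d=P[:,:2]-C;return np.c_[d[:,0]*c+d[:,1]*s,-d[:,0]*s+d[:,1]*c,P[:,2]]
E
python3 - <<'E'
from h import *
print("plate",onz("top",(229.8,247.7),8))
P=w([[44,37,148],[44,-37,148],[-44,-37,148],[-44,37,148],[0,0,148]])
print((proj("scene",P)-[300,115]+.5)*5);print((proj("top",P)-[190,205]+.5)*6)
K=tri((362.13,135.26),(209.52,249.57));print("knob in box",b(K))
for f,c in((0,-.266),(.0,-.301),(.15,-.266),(-.15,-.266),(-.08,-.266)):
    p=[135*np.sin(f),-135*np.cos(f)*np.sin(c),90+135*np.cos(f)*np.cos(c)];print(f,c,np.round(p,1),proj("scene",w(p)),proj("top",w(p)))
print("third",w([52.3,-32.7,210.1]), "grey in box", b([486,-207,224]))
E
```

```text
plate [494.25625708 196.94993056   8.        ]
[[363.99171817 244.12580236]
 [273.22217591 316.33010776]
 [151.62753072 226.61981226]
 [242.70164054 158.35618795]
 [257.57754258 235.35367592]]
[[113.51319656 195.53905915]
 [239.55769323 144.66652022]
 [297.93946885 294.06471689]
 [171.01231456 345.63166818]
 [205.45319844 244.65597208]]
knob in box [[ -3.79375164  37.13000381 219.65657492]]
0 -0.266 [  0.   35.5 220.3] [[362.96109051 136.14157301]] [[209.63815406 248.26545678]]
0.0 -0.301 [  0.   40.  218.9] [[364.02837371 135.64997542]] [[208.35181975 248.83839122]]
0.15 -0.266 [ 20.2  35.1 218.8] [[368.6468908  140.62276602]] [[207.5419807  242.22072618]]
-0.15 -0.266 [-20.2  35.1 218.8] [[357.01156445 132.65362652]] [[212.15226691 254.28341931]]
-0.08 -0.266 [-10.8  35.4 219.8] [[359.81047096 134.15239819]] [[210.93125208 251.48955218]]
third [[555.61543399 186.58294425 210.1       ]] grey in box [[-155.81795048 -373.93417376  224.        ]]
```

Pose fit: gate centre (495,198), yaw 0.373. The plate circle gives (494,197), and reprojection into the scene view agrees within a pixel. The knob is in the left lane at fore ≈ -0.03, so already inside the neutral band. I'll push with shut fingers: first across from the left, then forward from the near side.

```bash
cat >> h.py <<'E'
from plant import status
from scipy.spatial.transform import Rotation as Rn
def inc(pts,cur=None):
    "box points -> row increments from the measured pose; tool z along +-box y, x down"
    s=status.read_state();R=Rn.from_quat(np.roll(s["ee_rot"],-1));p=s["eef_pos"]
    bz=np.array([-np.sin(YAW),np.cos(YAW),0]);x=np.array([0,0,-1.])
    best=min((Rn.from_matrix(np.c_[x,np.cross(z,x),z]) for z in(bz,-bz)),key=lambda g:(R.inv()*g).magnitude())
    t=(R.inv()*best).as_rotvec()/(2*np.pi)
    print("tcp box",b(p).round(1),"F box",b(np.r_[s["wrist_force"][:2]+C,s["wrist_force"][2]]).round(1),"gap",s["finger_gap"].round(1),"t",round(s["clock"],2))
    for q in pts: print(q,np.round(R.inv().apply(w(q)[0]-p)/300,4),"turn",t.round(4))
E
python3 - <<'E'
from h import *
inc([[-3,110,235],[-3,110,198],[-3,75,198]])
E
```

```text
Traceback (most recent call last):
  File "h.py", line 35, in inc
    print("tcp box",b(p).round(1),"F box",b(np.r_[s["wrist_force"][:2]+C,s["wrist_force"][2]]).round(1),"gap",s["finger_gap"].round(1),"t",round(s["clock"],2))
                                                                                                              ^^^^^^^^^^^^^^^^^^^^^
AttributeError: 'float' object has no attribute 'round'
```

```bash
sed -i 's/s\["finger_gap"\].round(1)/round(s["finger_gap"],1)/' h.py
python3 - <<'E'
from h import *
inc([[-3,110,235],[-3,110,198],[-3,75,198]])
E
```

```text
tcp box [[-146.9  421.1  230.5]] F box [[-0.7  0.1 -0.3]] gap 85.2 t 0.1
[-3, 110, 235] [-0.0144 -1.0522 -0.4452] turn [-1.174e-01 -2.000e-04 -1.000e-04]
[-3, 110, 198] [ 0.109  -1.0522 -0.445 ] turn [-1.174e-01 -2.000e-04 -1.000e-04]
[-3, 75, 198] [ 0.1091 -1.1307 -0.5314] turn [-1.174e-01 -2.000e-04 -1.000e-04]
```

{"name": "play_rows", "arguments": {
  "increments": [
    [-1,-0.015,-0.9,-0.38,-0.1174,0,0],
    [-1,-0.015,-0.9,-0.38,-0.1174,0,0],
    [-1,-0.015,-0.9,-0.38,-0.1174,0,0],
    [-1,-0.015,-0.9,-0.38,-0.1174,0,0],
    [-1,-0.015,-0.9,-0.38,-0.1174,0,0],
    [-1,-0.015,-0.9,-0.38,-0.1174,0,0],
    [-1,-0.015,-0.9,-0.38,-0.1174,0,0],
    [-1,-0.015,-0.9,-0.38,-0.1174,0,0]
  ]
}}

```text
clock: 0.9
eef_pos: [418.1, 332.8, 235.4]
ee_rot: [0.4, -0.583, 0.4, 0.583]
wrist_force: [-0.5, -0.4, -1.3]
finger_gap: 0.4
```

Run:
```python
from h import *
inc([[-3,110,235],[-3,110,198],[-3,75,198]])
```

```text
tcp box [[-22.5 153.5 235.4]] F box [[-0.6 -0.2 -1.3]] gap 0.4 t 0.9
[-3, 110, 235] [ 0.0014 -0.0658 -0.1447] turn [-0.0007 -0.     -0.0001]
[-3, 110, 198] [ 0.1247 -0.0658 -0.1447] turn [-0.0007 -0.     -0.0001]
[-3, 75, 198] [ 0.1247 -0.0663 -0.2613] turn [-0.0007 -0.     -0.0001]
```

{"name": "play_rows", "arguments": {
  "increments": [
    [-1,0,-0.065,-0.145,0,0,0],
    [-1,0.125,-0.065,-0.145,0,0,0],
    [-1,0.125,-0.065,-0.17,0,0,0],
    [-1,0.125,-0.065,-0.2,0,0,0],
    [-1,0.125,-0.065,-0.23,0,0,0],
    [-1,0.125,-0.065,-0.25,0,0,0],
    [-1,0.125,-0.065,-0.25,0,0,0],
    [-1,0.125,-0.065,-0.25,0,0,0]
  ]
}}

```text
clock: 1.7
eef_pos: [462.4, 271.9, 199.1]
ee_rot: [-0.399, 0.584, -0.398, -0.584]
wrist_force: [0.4, -0.7, -0.0]
finger_gap: -0.0
```

Run:
```python
from h import *
inc([[-3,60,198],[-3,0,198]])
S=vision.snapshot("scene")[90:240,290:430];T=vision.snapshot("top")[200:300,160:290]
print(reds(vision.snapshot("scene"),(330,110,400,170)),reds(vision.snapshot("top"),(190,230,240,270)))
a=cv2.resize(S,(373,400));c=cv2.resize(T,(420,400));cv2.imwrite("pics/p1.png",np.hstack([a,c[:,:420]])[:,:,::-1])
```

```text
tcp box [[ -3.5  80.7 199.1]] F box [[ 0.1 -0.8 -0. ]] gap -0.0 t 1.7
[-3, 60, 198] [ 0.0036 -0.0017 -0.0689] turn [0.     0.0001 0.0002]
[-3, 0, 198] [ 0.0035 -0.0016 -0.2689] turn [0.     0.0001 0.0002]
(array([362.19047619, 135.32539683]), array([ 26,  20,  13,  12, 126], dtype=int32)) (array([211.75675676, 250.78378378]), array([17, 15,  9, 10, 37], dtype=int32))
```

View pics/p1.png

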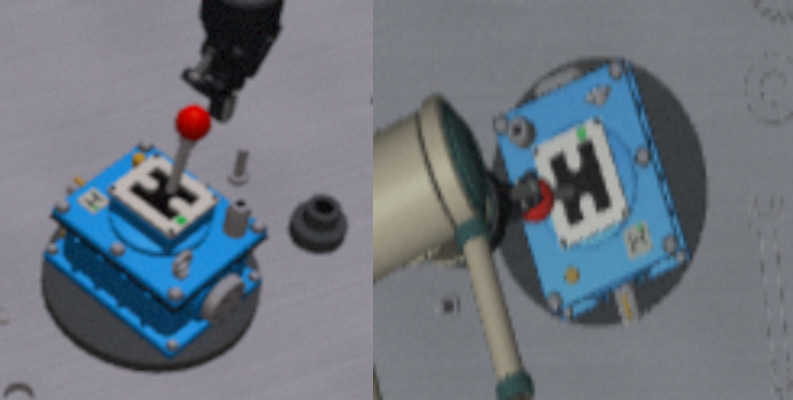

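The shut fingers are down just left of the knob (knob at (193,122) in the left half, not yet moved). I'll start the cross push slowly.

{"name": "play_rows", "arguments": {
  "increments": [
    [-1,0.003,-0.002,-0.015,0,0,0],
    [-1,0.003,-0.002,-0.03,0,0,0],
    [-1,0.003,-0.002,-0.045,0,0,0],
    [-1,0.003,-0.002,-0.06,0,0,0],
    [-1,0.003,-0.002,-0.075,0,0,0],
    [-1,0.003,-0.002,-0.09,0,0,0],
    [-1,0.003,-0.002,-0.1,0,0,0]
  ]
}}

```text
clock: 2.6
eef_pos: [474.0, 244.5, 198.1]
ee_rot: [0.4, -0.584, 0.398, 0.584]
wrist_force: [-0.8, 3.7, 4.3]
finger_gap: 0.1
```

Run:
```python
from h import *
inc([[-3,0,198]])
print(reds(vision.snapshot("scene"),(330,110,400,170)))
```

```text
tcp box [[ -2.6  50.9 198.1]] F box [[0.6 3.7 4.3]] gap 0.1 t 2.6
[-3, 0, 198] [ 1.000e-04  1.200e-03 -1.697e-01] turn [-0.      0.0003  0.0003]
(array([358.1031746 , 137.44444444]), array([ 22,  21,  14,  14, 126], dtype=int32))
```

{"name": "play_rows", "arguments": {
  "increments": [
    [-1,0,0,-0.015,0,0,0],
    [-1,0,0,-0.03,0,0,0],
    [-1,0,0,-0.045,0,0,0],
    [-1,0,0,-0.06,0,0,0],
    [-1,0,0,-0.075,0,0,0],
    [-1,0,0,-0.09,0,0,0],
    [-1,0,0,-0.1,0,0,0]
  ]
}}

```text
clock: 3.35
eef_pos: [484.9, 215.3, 197.5]
ee_rot: [-0.399, 0.584, -0.399, -0.584]
wrist_force: [-0.4, 2.8, 3.9]
finger_gap: -0.2
```

```bash
cat >> h.py <<'E'
def fit(n,uv):
    "lever angles (fore,cross) from one view of the knob"
    from scipy.optimize import least_squares
    f=lambda a:(proj(n,w([135*np.sin(a[0]),-135*np.cos(a[0])*np.sin(a[1]),90+135*np.cos(a[0])*np.cos(a[1])]))[0]-uv)
    return least_squares(f,[0,0]).x.round(3)
E
python3 - <<'E'
from h import *
inc([[-3,0,198]])
a=reds(vision.snapshot("scene"),(330,110,400,180));print(a,fit("scene",a[0]))
print(fit("scene",(362.13,135.26)),fit("scene",(358.1,137.44)))
E
```

```text
tcp box [[ -3.1  19.8 197.5]] F box [[0.6 2.8 3.9]] gap -0.2 t 3.35
[-3, 0, 198] [-0.0017 -0.0004 -0.0659] turn [ 0.     -0.0001  0.    ]
(array([350.        , 143.10169492]), array([ 14,  27,  13,  12, 118], dtype=int32)) [-0.031  0.085]
[-0.029 -0.275] [-0.028 -0.148]
```

{"name": "play_rows", "arguments": {
  "increments": [
    [-1,0,0,-0.015,0,0,0],
    [-1,0,0,-0.03,0,0,0],
    [-1,0,0,-0.045,0,0,0],
    [-1,0,0,-0.06,0,0,0],
    [-1,0,0,-0.07,0,0,0],
    [-1,0,0,-0.077,0,0,0],
    [-1,0,0,-0.077,0,0,0]
  ]
}}

```text
clock: 4.1
eef_pos: [492.7, 193.9, 196.8]
ee_rot: [0.398, -0.584, 0.399, 0.584]
wrist_force: [-0.7, 1.6, -1.1]
finger_gap: -0.2
```

Run:
```python
from h import *
inc([[-3,30,198],[-60,30,198],[-60,-35,198]])
a=reds(vision.snapshot("scene"),(330,110,400,180));print(a,fit("scene",a[0]))
```

```text
tcp box [[ -3.6  -3.  196.8]] F box [[-0.1  1.8 -1.1]] gap -0.2 t 4.1
[-3, 30, 198] [-0.0039 -0.0019  0.1099] turn [-0.     -0.     -0.0002]
[-60, 30, 198] [-0.0037  0.1881  0.1099] turn [-0.     -0.     -0.0002]
[-60, -35, 198] [-0.0036  0.188  -0.1067] turn [-0.     -0.     -0.0002]
(array([343.9375   , 148.5234375]), array([  8,  32,  13,  14, 128], dtype=int32)) [-0.032  0.256]
```

{"name": "play_rows", "arguments": {
  "increments": [
    [-1,-0.004,0,0.1,0,0,0],
    [-1,-0.004,0.1,0.11,0,0,0],
    [-1,-0.004,0.2,0.11,0,0,0],
    [-1,-0.004,0.2,0.11,0,0,0],
    [-1,-0.004,0.2,-0.05,0,0,0],
    [-1,-0.004,0.2,-0.105,0,0,0],
    [-1,-0.004,0.2,-0.105,0,0,0],
    [-1,-0.004,0.2,-0.105,0,0,0]
  ]
}}

```text
clock: 4.95
eef_pos: [449.2, 143.0, 198.8]
ee_rot: [-0.399, 0.584, -0.399, -0.584]
wrist_force: [-0.2, 0.2, -0.3]
finger_gap: -0.1
```

Run:
```python
from h import *
inc([[-35,-34,196],[15,-34,196]])
a=reds(vision.snapshot("scene"),(330,110,400,180));print(a,fit("scene",a[0]))
```

```text
tcp box [[-62.7 -34.5 198.8]] F box [[-0.1  0.3 -0.3]] gap -0.1 t 4.95
[-35, -34, 196] [ 0.0093 -0.0923  0.0019] turn [-0.0001 -0.      0.0001]
[15, -34, 196] [ 0.0094 -0.259   0.0021] turn [-0.0001 -0.      0.0001]
(array([343.95384615, 148.52307692]), array([  8,  33,  13,  13, 130], dtype=int32)) [-0.032  0.255]
```

{"name": "play_rows", "arguments": {
  "increments": [
    [-1,0.012,-0.05,0.002,0,0,0],
    [-1,0.012,-0.08,0.002,0,0,0],
    [-1,0.012,-0.1,0.002,0,0,0],
    [-1,0.012,-0.12,0.002,0,0,0],
    [-1,0.012,-0.14,0.002,0,0,0],
    [-1,0.012,-0.16,0.002,0,0,0],
    [-1,0.012,-0.18,0.002,0,0,0],
    [-1,0.012,-0.19,0.002,0,0,0]
  ]
}}

```text
clock: 5.8
eef_pos: [502.1, 164.8, 194.9]
ee_rot: [0.399, -0.584, 0.399, 0.584]
wrist_force: [-2.0, -1.3, 2.1]
finger_gap: 0.3
```

Run:
```python
from h import *
inc([[15,-34,194]])
a=reds(vision.snapshot("scene"),(320,110,400,190));print(a,fit("scene",a[0]))
```

```text
tcp box [[ -5.5 -33.5 194.9]] F box [[-2.3 -0.5  2.1]] gap 0.3 t 5.8
[15, -34, 194] [ 0.0031 -0.0683 -0.0018] turn [0.     0.     0.0001]
(array([351.5942029 , 154.50724638]), array([ 25,  39,  14,  12, 138], dtype=int32)) [0.165 0.259]
```

{"name": "play_rows", "arguments": {
  "increments": [
    [-1,0.005,-0.015,0,0,0,0],
    [-1,0.008,-0.03,0,0,0,0],
    [-1,0.01,-0.045,0,0,0,0],
    [-1,0.01,-0.06,0,0,0,0],
    [-1,0.01,-0.075,0,0,0,0],
    [-1,0.01,-0.085,0,0,0,0],
    [-1,0.01,-0.09,0,0,0,0],
    [-1,0.01,-0.09,0,0,0,0]
  ]
}}

```text
clock: 6.65
eef_pos: [526.8, 174.4, 191.7]
ee_rot: [0.399, -0.584, 0.399, 0.584]
wrist_force: [-2.4, -0.2, -1.8]
finger_gap: -0.0
```

Run:
```python
from h import *
inc([[24,-34,192]])
a=reds(vision.snapshot("scene"),(320,110,400,190));print(a,fit("scene",a[0]))
```

```text
tcp box [[ 21.  -33.5 191.7]] F box [[-2.3  0.7 -1.8]] gap -0.0 t 6.65
[24, -34, 192] [-0.0011 -0.01   -0.0016] turn [ 0.0001  0.     -0.0001]
(array([359.76760563, 161.78873239]), array([ 33,  46,  14,  13, 142], dtype=int32)) [0.374 0.259]
```

Fore is about 0.374, roughly 3 mm short of the stop. I'll use small steps and watch the force.

{"name": "play_rows", "arguments": {
  "increments": [
    [-1,0,-0.004,0,0,0,0],
    [-1,0,-0.007,0,0,0,0],
    [-1,0,-0.01,0,0,0,0],
    [-1,0,-0.01,0,0,0,0]
  ]
}}

```text
clock: 7.1
eef_pos: [529.3, 175.4, 192.0]
ee_rot: [0.399, -0.584, 0.399, 0.584]
wrist_force: [-3.7, -0.7, -1.6]
finger_gap: 0.4
```

{"name": "play_rows", "arguments": {
  "increments": [
    [-1,0,-0.002,0,0,0,0],
    [-1,0,-0.004,0,0,0,0],
    [-1,0,-0.004,0,0,0,0]
  ]
}}

```text
clock: 7.4
eef_pos: [530.0, 175.7, 191.8]
ee_rot: [0.398, -0.584, 0.399, 0.584]
wrist_force: [-5.1, -2.3, -2.9]
finger_gap: -0.0
```

Run:
```python
from h import *
inc([[24,-34,192]])
a=reds(vision.snapshot("scene"),(320,110,400,190));print(a,fit("scene",a[0]))
```

```text
tcp box [[ 24.5 -33.5 191.8]] F box [[-5.6 -0.3 -2.9]] gap -0.0 t 7.4
[24, -34, 192] [-0.0007  0.0017 -0.0017] turn [ 0.      0.     -0.0002]
(array([360.6618705 , 162.61151079]), array([ 34,  47,  14,  13, 139], dtype=int32)) [0.397 0.258]
```

{"name": "play_rows", "arguments": {
  "increments": [
    [-1,0,-0.003,0,0,0,0],
    [-1,0,-0.003,0,0,0,0]
  ]
}}

```text
clock: 7.65
eef_pos: [530.5, 176.0, 191.6]
ee_rot: [0.398, -0.584, 0.399, 0.585]
wrist_force: [-5.5, -2.2, -3.1]
finger_gap: -0.2
```

Run:
```python
from h import *
inc([[24,-34,192]])
a=reds(vision.snapshot("scene"),(320,110,400,190));print(a,fit("scene",a[0]))
```

```text
tcp box [[ 25.  -33.4 191.6]] F box [[-5.9 -0.  -3.1]] gap -0.2 t 7.65
[24, -34, 192] [-0.0012  0.0034 -0.0019] turn [ 0.0001  0.     -0.0004]
(array([360.73943662, 162.85211268]), array([ 34,  47,  14,  13, 142], dtype=int32)) [0.401 0.261]
```

{"name": "play_rows", "arguments": {
  "increments": [
    [-1,0,-0.003,0,0,0,0],
    [-1,0,-0.006,0,0,0,0],
    [-1,0,-0.006,0,0,0,0]
  ]
}}

```text
clock: 8.0
eef_pos: [531.3, 176.4, 191.4]
ee_rot: [0.397, -0.583, 0.4, 0.585]
wrist_force: [-6.3, -2.1, -3.2]
finger_gap: -0.2
```

Run:
```python
from h import *
inc([[24,-34,192]])
a=reds(vision.snapshot("scene"),(320,110,400,190));print(a,fit("scene",a[0]))
```

```text
tcp box [[ 25.9 -33.3 191.4]] F box [[-6.7  0.3 -3.2]] gap -0.2 t 8.0
[24, -34, 192] [-0.002   0.0065 -0.0022] turn [ 0.0001  0.0001 -0.0007]
(array([360.79020979, 162.99300699]), array([ 34,  47,  14,  14, 143], dtype=int32)) [0.404 0.262]
```

{"name": "play_rows", "arguments": {
  "increments": [
    [-1,0,-0.005,0,0,0,0],
    [-1,0,-0.01,0,0,0,0],
    [-1,0,-0.01,0,0,0,0]
  ]
}}

```text
clock: 8.35
eef_pos: [532.7, 177.0, 190.9]
ee_rot: [0.396, -0.582, 0.401, 0.586]
wrist_force: [-10.0, -4.0, -2.3]
finger_gap: -0.2
```

Run:
```python
from h import *
inc([[-40,-34,192]])
a=reds(vision.snapshot("scene"),(320,110,400,190));print(a,fit("scene",a[0]))
```

```text
tcp box [[ 27.5 -33.3 190.9]] F box [[-10.7  -0.1  -2.3]] gap -0.2 t 8.35
[-40, -34, 192] [-0.0018  0.225  -0.0023] turn [ 0.0001  0.0001 -0.0012]
(array([361.16312057, 163.45390071]), array([ 35,  47,  13,  14, 141], dtype=int32)) [0.415 0.264]
```

The force rose to 10.7 N while the knob barely moved, so the lever is at the stop. I'll withdraw straight back and then up.

{"name": "play_rows", "arguments": {
  "increments": [
    [-1,0,0.15,0,0,0,0],
    [-1,0,0.28,0,0,0,0],
    [-1,0,0.4,0,0,0,0],
    [-1,-0.15,0.45,0,0,0,0],
    [-1,-0.3,0.5,0,0,0,0],
    [-1,-0.4,0.5,0,0,0,0],
    [-1,-0.4,0.5,0,0,0,0],
    [-1,-0.4,0.5,0,0,0,0]
  ]
}}

```text
clock: 9.2
eef_pos: [398.2, 123.8, 313.7]
ee_rot: [-0.401, 0.586, -0.397, -0.582]
wrist_force: [-0.2, 0.1, -1.8]
finger_gap: 0.3
```

Run:
```python
from h import *
inc([])
S=vision.snapshot("scene");T=vision.snapshot("top")
a=reds(S,(320,110,400,190))[0];c=reds(T,(195,215,250,265))[0]
print(a,fit("scene",a),c,fit("top",c),"box",b(tri(a,c)),reds(S,(190,170,220,200))[0])
A=cv2.resize(S[105:235,290:420],(400,400));B=cv2.resize(T[195:295,180:280],(400,400));cv2.imwrite("pics/p2.png",np.hstack([A,B])[:,:,::-1])
```

```text
tcp box [[-117.2  -33.8  313.7]] F box [[-0.2  0.1 -1.8]] gap 0.3 t 9.2
[360.56716418 162.80597015] [0.398 0.263] [224.05555556 224.98888889] [0.398 0.253] box [[ 52.16887978 -31.31117982 209.28569811]] [202.33986928 185.1372549 ]
```

View pics/p2.png

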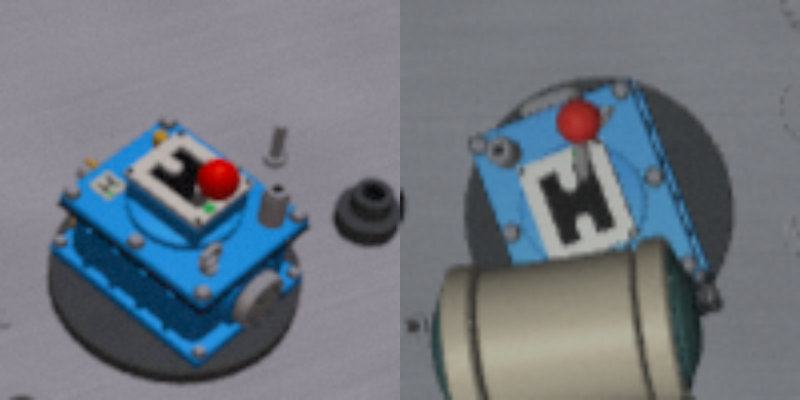

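Both views now show the knob over the far end of the right lane, at (217,180) in the left half and (578,120) in the right half. Fore measures 0.398, which is the stop. The socket, bolt and hub look undisturbed and the hand is clear.

```bash
python3 -c "from plant import arm; print(arm.finish_job())"
```

```text
the job is handed in; nothing more can be done
None
```

The blue lever is fully home in third gear and the job is handed in at about 9.3 s of robot time, well under the 51 s limit.

I pushed the knob with shut fingers only. The first push went across neutral from the left, then I moved round and pushed it forward to the end stop. The forward pushing force stayed at a few newtons and peaked at 10.7 N against the stop. Then I withdrew the hand back and up.

**Lever:** after withdrawing, both cameras read fore 0.398, which is the stop. Cross read 0.263 in the scene view and 0.253 in the top view, within the play of the right lane. The knob measured (52.2, -31.3, 209.3) mm against the target (52.3, -32.7, 210.1).

**Surroundings:** the grey knob has not moved, and the socket, bolt and hub look undisturbed. I did not separately recheck the other loose items, but the hand did not go near them.

**Disagreements:**
- While pressed against the stop, the scene view alone read fore up to 0.415, from flex in the arm and lever. It returned to 0.398 once released.
- My first ellipse fit of the plate was unusable. I replaced it with the gate-outline fit, which matched the plate centre read by eye from the top view to about 1 mm.

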